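# Find the binding feed wheel and set it aside

### The job

One of the three spare feed-wheel units in the rack has a binding bearing: with the units standing in their pockets, push each wheel's peg round with a light fingertip, giving the wheels that run freely about a quarter turn and leaving them there, but stopping at once when a wheel resists. Then lift the unit that binds by its centre post and set it down upright and flat in the black tray, not dropping it. Never force or grip a wheel (15 N at most) or tip a unit, leave the two free-running units seated in the rack, and do not disturb the other things on the desk.

Things in the scene. Friction and masses are not known exactly. Their poses are not given: they have to be found in the camera images.
- rack: fixed aluminium rack, 114 (x) x 324 (y) mm, with three square pockets in a row along its own y, centres at y = -105, 0 and +105 mm; pocket floor 4 mm above the worktop, pockets 96 mm square, ribs round them 10 mm above the pocket floor. Origin: centre of its underside; z up
- tray: fixed black open tray, 150 x 150 mm outside, 28 mm high, walls and floor 5 mm, empty. Origin: centre of its underside; z up
- unit_k: one of three look-alike loose feed-wheel units in any order, one binding, two free; about 0.8 kg. Base plate 92x92x14 mm, 2 mm play in its pocket; fixed round steel centre post, 18 mm diameter, bare from 27 to 76 mm above the underside, to lift it by. Held by weight alone: a side push of 8 N or more high on it begins to tip it. Origin: centre of the underside; z up
- wheel_k: wheel of unit_k: disc of 84 mm diameter with one upright peg, turns endlessly either way about the post; disc top 24 mm above the unit's underside. A free wheel turns at under 1 N at the peg and does not coast on; the binding one would need about 18 N. Origin on the axis at the disc's underside, 16 mm above the unit's; x points to the peg, z up
- peg_k (a point): on the peg of wheel_k: 10 mm diameter, 33 mm from the axis, standing from the disc's top at 24 mm up to 50 mm above the underside of the unit; this point lies on the peg's centre line 38 mm above that underside
- unit_m: one of three look-alike loose feed-wheel units in any order, one binding, two free; about 0.8 kg. Base plate 92x92x14 mm, 2 mm play in its pocket; fixed round steel centre post, 18 mm diameter, bare from 27 to 76 mm above the underside, to lift it by. Held by weight alone: a side push of 8 N or more high on it begins to tip it. Origin: centre of the underside; z up
- wheel_m: wheel of unit_m: disc of 84 mm diameter with one upright peg, turns endlessly either way about the post; disc top 24 mm above the unit's underside. A free wheel turns at under 1 N at the peg and does not coast on; the binding one would need about 18 N. Origin on the axis at the disc's underside, 16 mm above the unit's; x points to the peg, z up
- peg_m (a point): on the peg of wheel_m: 10 mm diameter, 33 mm from the axis, standing from the disc's top at 24 mm up to 50 mm above the underside of the unit; this point lies on the peg's centre line 38 mm above that underside
- unit_p: one of three look-alike loose feed-wheel units in any order, one binding, two free; about 0.8 kg. Base plate 92x92x14 mm, 2 mm play in its pocket; fixed round steel centre post, 18 mm diameter, bare from 27 to 76 mm above the underside, to lift it by. Held by weight alone: a side push of 8 N or more high on it begins to tip it. Origin: centre of the underside; z up
- wheel_p: wheel of unit_p: disc of 84 mm diameter with one upright peg, turns endlessly either way about the post; disc top 24 mm above the unit's underside. A free wheel turns at under 1 N at the peg and does not coast on; the binding one would need about 18 N. Origin on the axis at the disc's underside, 16 mm above the unit's; x points to the peg, z up
- peg_p (a point): on the peg of wheel_p: 10 mm diameter, 33 mm from the axis, standing from the disc's top at 24 mm up to 50 mm above the underside of the unit; this point lies on the peg's centre line 38 mm above that underside
- coin_roll: bystander: standing roll of coins, 26 mm diameter, 52 mm high. Origin: centre of its underside
- stamp: bystander: standing hand stamp with red handle, 30x46x74 mm. Origin: centre of its underside
- cards: bystander: stack of white and blue cards, 56x88x22 mm. Origin: centre of its underside
- ticket_pad: bystander: flat pad of green-blue tickets, 57x92x10 mm. Origin: centre of its underside
- pen: bystander: pen lying flat, 14x142x11 mm. Origin: centre of its underside
- stapler: bystander: blue and black stapler, 151x30x49 mm. Origin: centre of its underside
Mind the look-alikes: they are no part of the job. Leave any orange look-alike of the unit_p alone.

How it is judged:
By the outcome, as a careful person would: the job done as asked, in the order asked, and still so for the second after the job is handed in, with the robot touching nothing.
It also fails if it takes over 72 s, if anything falls off the work surface, if the arm or the gripper's body presses on something with over 40 N, if the wrist force passes 120 N, or if a joint passes its speed limit or range.

### The arm

A 6-joint arm with a two-finger parallel gripper is mounted at the origin on a cart in front of the work surface, level with it; the furniture and walls round the work are solid. World frame = base frame: x ahead of the robot, y to its left, z up, the work surface at z = 0. Lengths are in m, angles in rad, forces in N, time in s.
With the tool pointing down it reaches from about 0.375 to 0.975 m from the base axis. Payload 3.8 kg.
Tool frame: the origin (TCP) lies midway between the tips of the shut fingers; the grasp point (between the pads) lies 19 mm behind it; z points along the fingers, y is the line along which they close (so a half turn about z gives the same grasp; the last joint's range is limited). The gripper opens to 88 mm and grips with 3 to 60 N. Pads are 18 mm wide; open, the fingers measure 123 mm over their backs; the gripper's body (75 mm by 187 mm) begins 45 mm behind the grasp point.
Start: joints at [-1.263, 0.264, 1.604, -0, 1.274, -0.037], TCP at [0.228, -0.635, 0.239] pointing down, gripper open.
Joint ranges: [-2.63, 2.63], [-0.94, 2.18], [0.31, 2.57], [-1.31, 4.45], [0, 2.66], [-2.55, 2.55]. Speed limits (rad/s): [2.57, 2.57, 3.14, 3.14, 3.14, 3.14].

### API

Orientations are given as a rotation vector (axis times angle).
In Python, from cell import manip, inverse_kinematics, cams, order gives the robot as it stands. Calls block until the motion is done:
- manip.move_pose(position, orientation): joint-space move of the TCP to a pose.
- manip.move_linear(position, rate=0.15, rot=None): straight line of the TCP; rot=None keeps the orientation; rate is the mean speed in m/s.
- manip.set_joints(angles): joint-space move.
- manip.set_gripper(opening, force=None): finger opening in m; force is the grip in N (None keeps the last); returns when the fingers have stopped.
- manip.dwell(seconds).
- inverse_kinematics(position, orientation): joint angles nearest the present ones, or None.
- manip.state(): the state.
- cams.capture(name): name is "side" or "top"; returns a dict with "image" (384x512x3 uint8, blue, green, red), "z_map" (384x512 float32, m along the optical axis (not along the pixel's ray), 0 where there is no reading), "intrinsics" (3x3 intrinsics, pixels), "position" and "orientation" of the camera in the world. Camera axes: x right, y down, z forward; pixel columns grow to the right and rows downward; lengths in m; the calibration is good to about 2 mm. A picture is of the moment at which its call begins.
A pose or a line that the arm cannot do raises manip.IKError and nothing moves.
- order.close_job(): hands the job in; it is judged then, once.
The state is a dict: "clock": time; "joint_pos": joint angles; "joint_velocities": joint speeds; "tau": joint torques, N m; "tool_pos": TCP position; "tcp_rot": TCP orientation; "contact_force": force on the tool from outside, world axes, zero at the start; "moment": the same for the moment, N m; "gripper_width": finger opening in m; "grasp_force": force on a finger pad.
Only numpy, scipy, OpenCV 4.12 (cv2) and the standard library are available. Lean on these libraries where they do the work, as an engineer would, in place of code of your own. Each camera call takes 0.05 s, during which the arm holds its last target. There are 200 camera calls.

## Working session

There is one attempt and no reset: what is moved stays moved. The work goes in short steps, each a Python script; the robot and the scene stay as the last script left them, time stands still between calls to the robot, and variables do not carry over. Pictures are saved under pics/ and viewed, at most 10 in all, crops included, and the job is handed in when it is done.

```bash
ls; mkdir -p pics; cat > h.py <<'E'
import numpy as np, cv2
from scipy.spatial.transform import Rotation as R
from cell import manip, inverse_kinematics, cams, order
def cap(n):
    c=cams.capture(n); o=np.array(c["orientation"],float)
    c["R"]=o if o.shape==(3,3) else (R.from_rotvec(o).as_matrix() if o.size==3 else R.from_quat(o).as_matrix())
    return c
def cloud(c):
    K=np.array(c["intrinsics"]);z=c["z_map"];v,u=np.mgrid[:z.shape[0],:z.shape[1]]
    p=np.stack([(u-K[0,2])/K[0,0]*z,(v-K[1,2])/K[1,1]*z,z],-1)
    P=p@c["R"].T+np.array(c["position"]); P[z==0]=np.nan
    return P
def ray(c,u,v,h):
    K=np.array(c["intrinsics"]);d=c["R"]@np.array([(u-K[0,2])/K[0,0],(v-K[1,2])/K[1,1],1]);o=np.array(c["position"])
    return o+d*(h-o[2])/d[2]
E
python3 - <<'E'
from h import *
for n in("top","side"):
    c=cap(n);cv2.imwrite(f"pics/{n}0.png",c["image"]);np.savez(f"{n}0.npz",**{k:c[k] for k in c})
    print(n,c["position"],c["orientation"],c["intrinsics"],np.array(c["R"]).round(3))
print(manip.state())
E
```

```text
pics
top [-0.09358804 -0.24504305  1.68955346] [-2.26207115  1.66126039 -0.33068606] [[474.06013366   0.         251.88397785]
 [  0.         474.06013366 196.4232317 ]
 [  0.           0.           1.        ]] [[ 0.299 -0.882  0.365]
 [-0.954 -0.277  0.114]
 [ 0.    -0.383 -0.924]]
side [1.92348159 0.51687319 0.95070105] [-1.27097307 -1.95096964  1.10431566] [[478.1033174    0.         255.35781995]
 [  0.         478.1033174  193.88424026]
 [  0.           0.           1.        ]] [[-0.396  0.46  -0.795]
 [ 0.918  0.213 -0.335]
 [ 0.015 -0.862 -0.506]]
{'clock': 0.1, 'joint_pos': array([-1.26292815e+00,  2.64670325e-01,  1.60522732e+00,  8.83015924e-06,
        1.27368574e+00, -3.68945450e-02]), 'joint_velocities': array([ 0.00094202, -0.0023418 , -0.00231686, -0.0009469 ,  0.00091656,
        0.00093123]), 'tau': array([ 6.44631273e-04, -5.03619075e+01, -3.58071613e+01,  7.30872341e-02,
        2.33378465e-02, -6.55039867e-05]), 'tool_pos': array([ 0.22794431, -0.63467422,  0.23752301]), 'tcp_rot': array([-3.09308768e+00, -5.38531384e-01,  4.08982233e-04]), 'contact_force': array([-0.36251091,  0.5258111 , -0.13918562]), 'moment': array([-0.01650417, -0.03900541,  0.00856766]), 'grasp_force': 0.0, 'gripper_width': 0.08792951875338487}
```

View pics/top0.png

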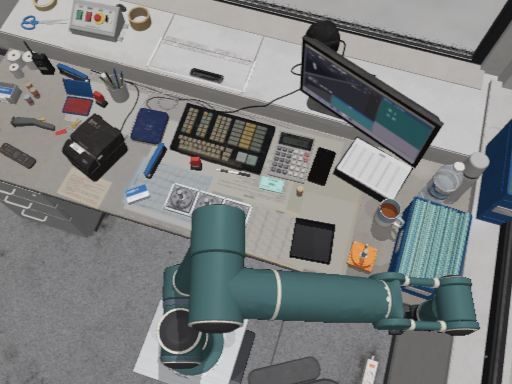

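View pics/side0.png

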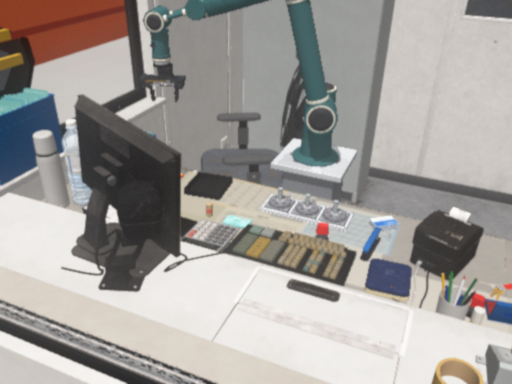

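The top view shows the rack near (205,203), its third unit close to the forearm, the tray at (313,241), and an orange look-alike at (363,257). The side view shows all three units at about (280,200), (308,208) and (336,214), and the tray at (208,186). Next I'll zoom in on the rack.

```bash
python3 - <<'E'
from h import *
T=dict(np.load("top0.npz"));S=dict(np.load("side0.npz"))
for n,c,l in(("top",T,[(183,197),(209,204),(238,212),(313,241),(363,257)]),("side",S,[(280,200),(308,208),(336,214),(208,186)])):
    P=cloud(c)
    for u,v in l: print(n,u,v,P[v,u].round(3),ray(c,u,v,0.03).round(3))
a=cv2.resize(T["image"][175:235,155:255],None,fx=8,fy=8,interpolation=cv2.INTER_CUBIC)
b=cv2.resize(S["image"][180:232,255:360],None,fx=7.6,fy=7.6,interpolation=cv2.INTER_CUBIC)
cv2.imwrite("pics/a.png",a);cv2.imwrite("pics/b.png",b)
E
```

```text
top 183 197 [0.481 0.208 0.033] [0.482 0.208 0.03 ]
top 209 204 [0.485 0.106 0.027] [0.485 0.105 0.03 ]
top 238 212 [ 0.223 -0.116  0.785] [ 0.487 -0.009  0.03 ]
top 313 241 [ 0.468 -0.306  0.009] [ 0.461 -0.305  0.03 ]
top 363 257 [ 0.457 -0.492  0.029] [ 0.457 -0.492  0.03 ]
side 280 200 [0.485 0.011 0.033] [0.48  0.009 0.03 ]
side 308 208 [0.493 0.123 0.032] [0.49  0.122 0.03 ]
side 336 214 [0.492 0.227 0.034] [0.487 0.226 0.03 ]
side 208 186 [ 0.459 -0.307  0.004] [ 0.499 -0.284  0.03 ]
```

View pics/a.png

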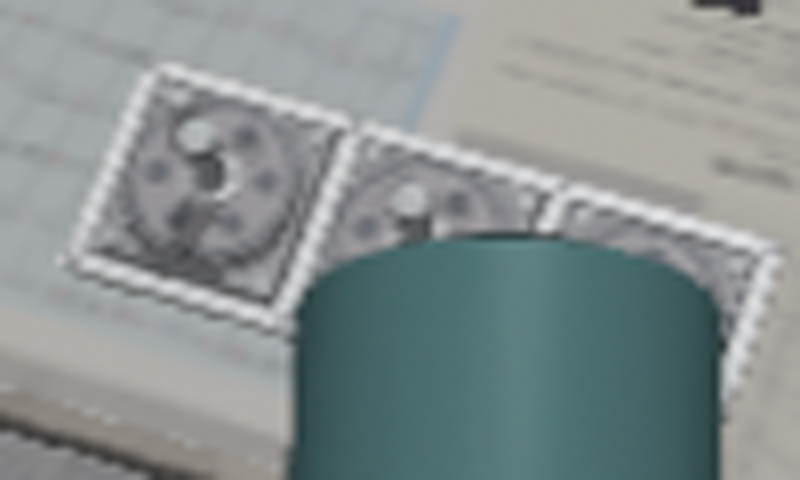

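View pics/b.png

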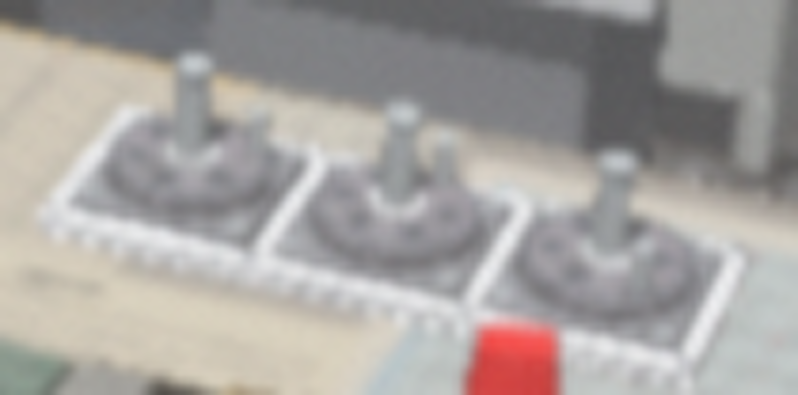

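```bash
python3 - <<'E'
from h import *
for n in("top","side"):
    P=cloud(dict(np.load(n+"0.npz"))).reshape(-1,3);P=P[~np.isnan(P[:,0])]
    r=np.hypot(P[:,0],P[:,1]);az=np.degrees(np.arctan2(P[:,1],P[:,0]))
    for a in range(-65,55,10):
        m=(abs(az-a)<5)&(r>.5)&(r<.82)&(P[:,2]>.1); q=P[m]
        print(n,a,m.sum(),q[np.argsort(-q[:,2])[:4]].round(2).tolist())
    print(n, [P[(P[:,0]>x)&(P[:,0]<x+.1)&(abs(P[:,1]+.6)<.3),2].max().round(2) for x in np.arange(.2,.8,.1)])
E
```

```text
top -65 1947 [[0.18, -0.47, 0.68], [0.18, -0.47, 0.68], [0.18, -0.48, 0.68], [0.17, -0.47, 0.68]]
top -55 957 [[0.44, -0.63, 0.17], [0.42, -0.63, 0.17], [0.49, -0.64, 0.17], [0.48, -0.64, 0.17]]
top -45 164 [[0.51, -0.6, 0.16], [0.54, -0.61, 0.16], [0.52, -0.61, 0.16], [0.53, -0.61, 0.16]]
top -35 0 []
top -25 0 []
top -15 0 []
top -5 0 []
top 5 0 []
top 15 0 []
top 25 0 []
top 35 55 [[0.6, 0.5, 0.15], [0.63, 0.52, 0.14], [0.62, 0.51, 0.14], [0.62, 0.5, 0.14]]
top 45 758 [[0.51, 0.6, 0.15], [0.5, 0.59, 0.15], [0.5, 0.6, 0.15], [0.51, 0.61, 0.15]]
top [np.float64(0.67), np.float64(0.2), np.float64(0.2), np.float64(0.2), np.float64(0.38), np.float64(0.45), np.float64(0.45)]
side -65 2013 [[0.23, -0.44, 0.66], [0.24, -0.46, 0.66], [0.24, -0.47, 0.66], [0.23, -0.45, 0.66]]
side -55 19 [[0.4, -0.63, 0.17], [0.4, -0.64, 0.16], [0.4, -0.61, 0.16], [0.41, -0.6, 0.16]]
side -45 0 []
side -35 0 []
side -25 0 []
side -15 0 []
side -5 0 []
side 5 0 []
side 15 0 []
side 25 0 []
side 35 112 [[0.61, 0.5, 0.14], [0.62, 0.51, 0.14], [0.61, 0.51, 0.14], [0.61, 0.51, 0.14]]
side 45 517 [[0.5, 0.59, 0.16], [0.51, 0.61, 0.16], [0.51, 0.6, 0.16], [0.51, 0.6, 0.16]]
side [np.float64(0.67), np.float64(0.61), np.float64(0.16), np.float64(0.21), np.float64(0.39), np.float64(0.45), np.float64(0.45)]
```

```bash
python3 - <<'E'
from h import *
manip.set_joints([0.55,0.2,1.604,0,1.338,-0.037])
print(manip.state()["clock"],manip.state()["tool_pos"])
for n in("top","side"):
    c=cap(n);np.savez(f"{n}1.npz",**{k:c[k] for k in c})
T=dict(np.load("top1.npz"));S=dict(np.load("side1.npz"))
a=cv2.resize(T["image"][178:232,155:255],None,fx=8,fy=8,interpolation=cv2.INTER_CUBIC)[:300*2]
cv2.imwrite("pics/c.png",a)
E
```

```text
3.7417 [0.54339592 0.36141795 0.28106444]
```

View pics/c.png

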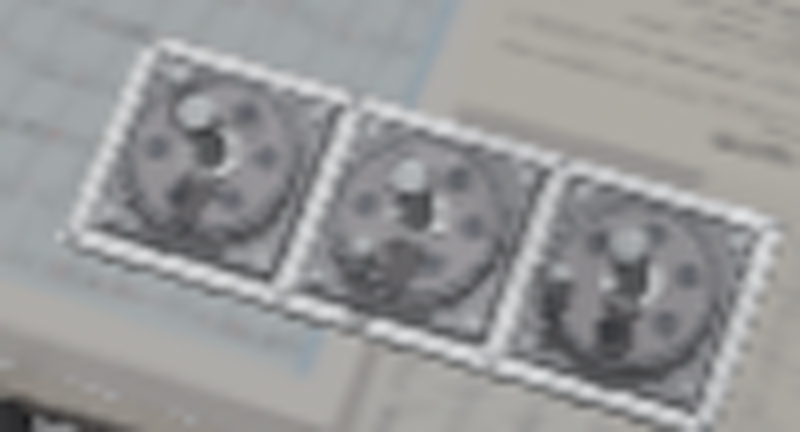

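The top crop (8x, offset 155,178) shows the post tops at (197,110), (410,175) and (628,242), and the peg tops of the middle unit at (358,248) and the right unit at (560,270). The left unit's peg isn't obvious and probably hides near its post. I'll check it with depth.

```bash
python3 - <<'E'
from h import *
for n,(u0,u1,v0,v1) in(("top",(160,255,180,232)),("side",(250,362,175,235))):
    c=dict(np.load(n+"1.npz"));P=cloud(c)
    Z=P[v0:v1,u0:u1]; m=((Z[...,2]>.040)&(Z[...,2]<.1)&(abs(Z[...,0]-.485)<.075)&(Z[...,1]>-.08)&(Z[...,1]<.28)).astype(np.uint8)
    k,l=cv2.connectedComponents(m,connectivity=4)
    for i in range(1,k):
        q=Z[l==i]; vv,uu=np.where(l==i); print(n,i,len(q),"uv",(uu.mean()+u0).round(1),(vv.mean()+v0).round(1),"mean",q.mean(0).round(3),"z",q[:,2].min().round(3),q[:,2].max().round(3),"x",q[:,0].min().round(3),q[:,0].max().round(3),"y",q[:,1].min().round(3),q[:,1].max().round(3))
    # rack rim: bright pixels
    hsv=cv2.cvtColor(c["image"],cv2.COLOR_BGR2HSV)[v0:v1,u0:u1]
    w=((hsv[...,1]<25)&(hsv[...,2]>205)).astype(np.uint8); w&=(Z[...,2]<.035).astype(np.uint8)
    vv,uu=np.where(w); Q=np.array([ray(c,u+u0,v+v0,.014)[:2] for u,v in zip(uu,vv)])
    rr=cv2.minAreaRect((Q*1000).astype(np.float32)); print(n,len(Q),"rack",rr,cv2.boxPoints(rr).round(0).tolist())
    # tray
    m=(cv2.cvtColor(c["image"],cv2.COLOR_BGR2GRAY)<60)&(abs(P[...,0]-.465)<.12)&(abs(P[...,1]+.305)<.12)
    k,l,s,ce=cv2.connectedComponentsWithStats(m.astype(np.uint8)); i=1+np.argmax(s[1:,4]); vv,uu=np.where(l==i)
    q=P[l==i]; hi=q[q[:,2]>.018]; print(n,"tray",s[i],"rim",len(hi),np.median(hi[:,2]),cv2.minAreaRect((hi[:,:2]*1000).astype(np.float32)))
E
```

```text
top 1 8 uv 176.9 187.1 mean [0.504 0.238 0.054] z 0.048 0.06 x 0.502 0.508 y 0.233 0.242
top 2 37 uv 179.5 193.6 mean [0.478 0.215 0.068] z 0.041 0.088 x 0.47 0.488 y 0.208 0.223
top 3 34 uv 205.8 201.5 mean [0.477 0.111 0.069] z 0.043 0.085 x 0.469 0.486 y 0.104 0.121
top 4 34 uv 232.9 209.9 mean [0.475 0.006 0.069] z 0.041 0.092 x 0.468 0.487 y -0.002 0.015
top 5 6 uv 199.7 208.8 mean [0.448 0.127 0.053] z 0.048 0.057 x 0.444 0.452 y 0.122 0.131
top 6 1 uv 242.0 209.0 mean [ 0.499 -0.021  0.04 ] z 0.04 0.04 x 0.499 0.499 y -0.021 -0.021
top 7 9 uv 224.2 212.3 mean [0.463 0.036 0.052] z 0.041 0.058 x 0.458 0.469 y 0.032 0.041
top 93 rack ((479.8826904296875, 110.58843994140625), (316.4414978027344, 109.40323638916016), 89.98302459716797) [[425.0, -48.0], [535.0, -48.0], [535.0, 269.0], [425.0, 269.0]]
top tray [ 290  218   45   46 1604] rim 207 0.026440541479762825 ((466.1459655761719, -301.8449401855469), (152.4607391357422, 146.66676330566406), 6.017104148864746)
side 1 57 uv 280.0 192.4 mean [0.484 0.009 0.065] z 0.04 0.085 x 0.467 0.493 y -0.001 0.018
side 2 56 uv 307.4 198.9 me
[... 168 characters left out ...]
 313.2 198.9 mean [0.453 0.128 0.05 ] z 0.043 0.059 x 0.446 0.458 y 0.122 0.132
side 5 60 uv 335.4 205.5 mean [0.487 0.22  0.064] z 0.04 0.086 x 0.476 0.497 y 0.211 0.228
side 6 1 uv 312.0 202.0 mean [0.461 0.127 0.041] z 0.041 0.041 x 0.461 0.461 y 0.127 0.127
side 7 13 uv 339.2 213.1 mean [0.508 0.241 0.051] z 0.041 0.059 x 0.501 0.514 y 0.235 0.245
side 476 rack ((391.14031982421875, 126.32067108154297), (352.2458190917969, 465.74407958984375), 88.80583190917969) [[155.0, -45.0], [620.0, -55.0], [628.0, 298.0], [162.0, 307.0]]
side tray [185 173  46  25 555] rim 166 0.023116370052952417 ((470.3684387207031, -296.38153076171875), (159.8567352294922, 150.39675903320312), 5.9183855056762695)
```

Both views agree on the posts and pegs: peg radii come out at 32–34 mm (33 expected), post tops at about 0.08 m, and peg tops at about 0.054 m. I'll push with the shut fingers, in small steps with force checks, starting with unit 1 (left).

```bash
cat >> h.py <<'E'
U={1:((.4825,.2180),(.506,.2395)),2:((.481,.1135),(.4505,.1275)),3:((.4795,.0080),(.465,.0375))}
def down(yaw): return (R.from_euler('z',yaw)*R.from_euler('x',np.pi)).as_rotvec()
def finger(c,th,s,z,flip):      # tool pushing a peg at angle th in direction s with its 18 mm side
    r=np.array([np.cos(th),np.sin(th)]);t=s*np.array([-r[1],r[0]])
    p=np.array(c)+.037*r-.014*t
    return np.r_[p,z],down(np.arctan2(t[1],t[0])+flip*np.pi)
def plan(k):
    c,g=map(np.array,U[k]);t0=np.arctan2(*(g-c)[::-1]);best=None
    for s in(1,-1):
        for f in(0,1):
            q=[inverse_kinematics(*finger(c,t0+s*a,s,.039,f)) for a in np.radians([-14,0,30,60,92])]
            if all(x is not None for x in q):
                m=max(abs(x[5]) for x in q)
                if np.ptp([x[5] for x in q])<2.2 and (best is None or m<best[0]): best=(m,s,f)
    return c,t0,best
def force(n=3):
    F=[]
    for _ in range(n): F.append(manip.state()["contact_force"]); manip.dwell(.01)
    return np.mean(F,0)
def push(k,stop=2.2):
    c,t0,(m,s,f)=plan(k); print("unit",k,"th0",np.degrees(t0).round(),"dir",s,"j6",round(m,2))
    P=lambda a,z=.039:finger(c,t0+s*np.radians(a),s,z,f)
    manip.set_gripper(0,10); manip.move_pose(*P(-14,.14)); p,r=P(-14); manip.move_linear(p,.12); manip.dwell(.15)
    F0=force(5); log=[];a=-14.;bind=False
    while a<90:
        a=min(a+(1.5 if a<22 else 4),90); p,r=P(a); manip.move_linear(p,.03,r)
        d=force(2)-F0; th=t0+s*np.radians(a); t=s*np.array([-np.sin(th),np.cos(th)])
        log.append((a,round(float(d[:2]@t),1),round(float(np.linalg.norm(d[:2])),1)))
        if log[-1][2]>stop:
            d=force(4)-F0
            if np.linalg.norm(d[:2])>stop: bind=True;break
    p,r=P(a-10); manip.move_linear(p,.06,r); q=p.copy();q[2]=.14; manip.move_linear(q,.15)
    st=manip.state();print("BIND" if bind else "free","at",a,"clock",st["clock"]);print(log)
    return bind
E
python3 - <<'E'
from h import *
for k in U: print(plan(k))
push(1)
E
```

```text
(array([0.4825, 0.218 ]), np.float64(0.7409829481505368), (np.float64(1.1869785948453222), -1, 1))
(array([0.481 , 0.1135]), np.float64(2.711266040467234), (np.float64(1.0447230814979998), 1, 1))
(array([0.4795, 0.008 ]), np.float64(2.027641319640893), (np.float64(1.4039912350722563), 1, 1))
unit 1 th0 42.0 dir -1 j6 1.19
free at 90.0 clock 19.1667
[(-12.5, -0.6, 0.6), (-11.0, -0.2, 0.2), (-9.5, -0.2, 0.9), (-8.0, 0.1, 0.3), (-6.5, -0.5, 0.5), (-5.0, 0.1, 0.3), (-3.5, -0.1, 0.2), (-2.0, 0.4, 1.4), (-0.5, -0.6, 0.7), (1.0, -0.5, 0.5), (2.5, -0.1, 0.3), (4.0, -0.5, 0.6), (5.5, 0.6, 0.6), (7.0, 0.4, 0.7), (8.5, 0.1, 0.3), (10.0, -0.7, 0.7), (11.5, 0.4, 0.4), (13.0, -0.1, 0.5), (14.5, -0.1, 0.3), (16.0, -0.2, 0.4), (17.5, -0.6, 0.7), (19.0, 0.6, 0.6), (20.5, -0.1, 0.3), (22.0, -0.6, 0.8), (26.0, 0.0, 0.5), (30.0, -0.3, 0.7), (34.0, 0.0, 0.5), (38.0, -0.3, 0.8), (42.0, 0.9, 0.9), (46.0, 0.2, 0.2), (50.0, -0.5, 0.8), (54.0, 0.1, 0.6), (58.0, 0.0, 0.7), (62.0, 0.4, 0.5), (66.0, -0.3, 0.9), (70.0, -0.4, 0.7), (74.0, 0.2, 0.2), (78.0, -0.2, 0.3), (82.0, 0.3, 0.3), (86.0, -0.5, 0.6), (90.0, -0.6, 0.6)]
```

```bash
cat >> h.py <<'E'
def pegs():
    for n in("top","side"):
        c=cap(n);Z=cloud(c);m=((Z[...,2]>.041)&(Z[...,2]<.1)&(abs(Z[...,0]-.482)<.06)&(Z[...,1]>-.06)&(Z[...,1]<.28)).astype(np.uint8)
        N,l=cv2.connectedComponents(m,connectivity=4)
        for i in range(1,N):
            q=Z[l==i]
            if len(q)>3:
                k=min(U,key=lambda k:np.hypot(*(q.mean(0)[:2]-U[k][0])));d=q.mean(0)[:2]-U[k][0]
                print(n,len(q),"unit",k,q.mean(0).round(3),"r",np.hypot(*d).round(3),"ang",np.degrees(np.arctan2(d[1],d[0])).round())
E
python3 - <<'E'
from h import *
pegs()
E
```

```text
top 36 unit 1 [0.478 0.215 0.069] r 0.005 ang -149.0
top 9 unit 1 [0.501 0.192 0.05 ] r 0.032 ang -54.0
top 37 unit 2 [0.477 0.111 0.067] r 0.005 ang -152.0
top 35 unit 3 [0.474 0.005 0.07 ] r 0.006 ang -153.0
top 7 unit 2 [0.449 0.127 0.05 ] r 0.035 ang 157.0
top 9 unit 3 [0.463 0.037 0.049] r 0.033 ang 119.0
side 56 unit 3 [0.485 0.01  0.066] r 0.006 ang 17.0
side 58 unit 2 [0.486 0.115 0.064] r 0.005 ang 22.0
side 12 unit 3 [0.47  0.04  0.051] r 0.033 ang 106.0
side 12 unit 2 [0.452 0.129 0.049] r 0.033 ang 153.0
side 58 unit 1 [0.487 0.22  0.065] r 0.005 ang 26.0
side 12 unit 1 [0.504 0.194 0.05 ] r 0.032 ang -49.0
```

Unit 1's wheel turned from 42° to about −51°, a quarter turn, so it runs free. Unit 2 next, with slightly coarser steps to save time.

```bash
sed -i 's/1.5 if a<22 else 4/1.5 if a<14 else 5/; s/a=-14\.;/a=-9.;/; s/P(-14,.14)/P(-9,.11)/; s/P(-14)/P(-9)/; s/q\[2\]=.14/q[2]=.11/' h.py
python3 - <<'E'
from h import *
push(2); pegs()
E
```

```text
unit 2 th0 155.0 dir 1 j6 1.04
BIND at -1.5 clock 23.1917
[(-7.5, 0.3, 0.8), (-6.0, -0.7, 0.8), (-4.5, -0.7, 0.7), (-3.0, -1.6, 2.1), (-1.5, -2.7, 2.7)]
top 35 unit 2 [0.477 0.111 0.068] r 0.005 ang -153.0
top 33 unit 3 [0.475 0.005 0.072] r 0.005 ang -150.0
top 8 unit 2 [0.448 0.126 0.051] r 0.035 ang 159.0
top 9 unit 3 [0.463 0.036 0.051] r 0.032 ang 121.0
side 57 unit 3 [0.484 0.009 0.065] r 0.005 ang 16.0
side 55 unit 2 [0.485 0.115 0.064] r 0.005 ang 19.0
side 11 unit 3 [0.469 0.04  0.052] r 0.033 ang 108.0
side 11 unit 2 [0.455 0.129 0.051] r 0.031 ang 149.0
side 59 unit 1 [0.486 0.22  0.064] r 0.004 ang 23.0
side 13 unit 1 [0.505 0.194 0.05 ] r 0.033 ang -46.0
```

Unit 2 resists as soon as it's touched, and its peg hasn't moved. Unit 3 should turn freely.

```bash
python3 - <<'E'
from h import *
push(3); pegs()
E
```

```text
unit 3 th0 116.0 dir 1 j6 1.4
free at 90.0 clock 34.4
[(-7.5, 0.1, 0.6), (-6.0, 0.9, 0.9), (-4.5, -0.2, 0.6), (-3.0, 0.5, 0.5), (-1.5, -0.2, 0.2), (0.0, 0.2, 0.2), (1.5, -0.3, 1.1), (3.0, 0.2, 0.3), (4.5, 0.5, 0.6), (6.0, 0.2, 0.2), (7.5, -0.3, 0.4), (9.0, 0.1, 0.1), (10.5, -0.2, 0.4), (12.0, 0.6, 0.6), (13.5, 0.1, 0.2), (15.0, 0.1, 0.2), (20.0, 0.2, 0.8), (25.0, -0.2, 0.4), (30.0, 0.1, 0.4), (35.0, -0.3, 0.3), (40.0, 0.5, 0.6), (45.0, 0.1, 0.6), (50.0, -1.0, 1.1), (55.0, 0.3, 0.5), (60.0, -0.2, 1.0), (65.0, -0.8, 0.9), (70.0, -0.3, 0.4), (75.0, -0.2, 0.4), (80.0, 0.4, 0.6), (85.0, -0.7, 0.8), (90.0, -0.2, 0.3)]
top 12 unit 1 [0.481 0.22  0.077] r 0.003 ang 130.0
top 4 unit 3 [ 0.449 -0.01   0.048] r 0.035 ang -149.0
side 55 unit 3 [0.483 0.009 0.065] r 0.003 ang 18.0
side 54 unit 2 [0.486 0.115 0.065] r 0.005 ang 21.0
side 12 unit 2 [0.453 0.129 0.049] r 0.032 ang 151.0
side 60 unit 1 [0.487 0.22  0.064] r 0.005 ang 24.0
side 12 unit 1 [0.506 0.195 0.05 ] r 0.033 ang -45.0
```

```bash
python3 - <<'E'
from h import *
c=np.array([.481,.1135]);T=np.array([.468,-.299])
ang=np.radians(152);dy=np.radians(6.8)
cand=[]
for f in(0,1):
    y=ang+f*np.pi
    q=[inverse_kinematics(np.r_[c,.05],down(y)),inverse_kinematics(np.r_[T,.06],down(y+dy))]
    if all(x is not None for x in q): cand.append((max(abs(x[5]) for x in q),y))
print(cand);y=min(cand)[1]
s=manip.state();p=s["tool_pos"].copy()
manip.set_gripper(.05,5); manip.move_pose(np.r_[c,.13],down(y)); manip.move_linear(np.r_[c,.05],.1); F0=force(5)
manip.set_gripper(0,5); s=manip.state();print("light",s["gripper_width"],s["grasp_force"],(force(5)-F0).round(1),s["clock"])
manip.set_gripper(0,35); s=manip.state();print("firm",s["gripper_width"],s["grasp_force"],(force(5)-F0).round(1),s["clock"])
if .015<s["gripper_width"]<.021:
    manip.move_linear(np.r_[c,.062],.04); manip.dwell(.1);s=manip.state();print("lift",(force(5)-F0).round(1),s["moment"].round(2),s["gripper_width"],s["clock"])
    C=cap("side");cv2.imwrite("pics/d.png",cv2.resize(C["image"][150:240,190:360],None,fx=4.5,fy=4.5,interpolation=cv2.INTER_CUBIC))
E
```

```text
[(np.float64(1.814161871065349), np.float64(2.652900463031381)), (np.float64(2.240811613075742), np.float64(5.794493116621174))]
light 0.017300198405043907 5.00003638677299 [0.2 0.9 0.4] 37.5417
firm 0.01699152921798299 34.99996030703187 [0.1 2.7 1.1] 37.8
lift [-0.5 -0.2 -7.9] [ 0.01 -0.11  0.01] 0.01704392181489993 38.3917
```

View pics/d.png

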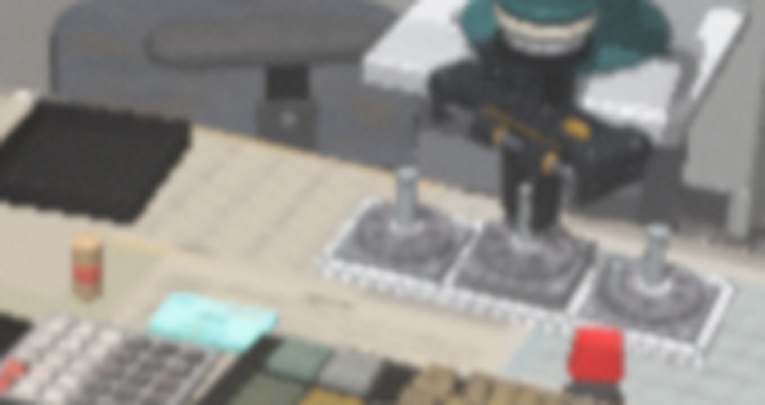

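The unit is gripped and level, and the wrist reads 7.9 N, which matches 0.8 kg. The tray in the crop (around (95,160)) is empty. Next I carry it across and lower it with force checks.

```bash
python3 - <<'E'
from h import *
c=np.array([.481,.1135]);T=np.array([.468,-.299]);y=2.652900463031381;dy=np.radians(6.8)
manip.move_linear(np.r_[c,.175],.12); manip.move_linear(np.r_[T,.175],.18,down(y+dy))
manip.move_linear(np.r_[T,.060],.08); manip.dwell(.2); F0=force(6);print(F0.round(1),manip.state()["clock"])
z=.060
while z>.046:
    z-=.001 if z>.0535 else .0005; manip.move_linear(np.r_[T,z],.02); d=(force(3)-F0)
    if d[2]>3: break
print("touch",z,manip.state()["tool_pos"].round(4),d.round(1))
while z>.046 and d[2]<6.5:
    z-=.0003; manip.move_linear(np.r_[T,z],.02); d=(force(4)-F0)
print("down",z,d.round(1))
manip.set_gripper(.022,5); manip.dwell(.1); manip.set_gripper(.05); manip.move_linear(np.r_[T,.14],.12)
manip.move_linear(np.r_[.40,-.12,.22],.25)
print(manip.state()["clock"]); pegs()
for n,b in(("top",(150,240,150,345)),("side",(150,240,170,360))):
    C=cap(n);Z=cloud(C);q=Z[(abs(Z[...,0]-T[0])<.07)&(abs(Z[...,1]-T[1])<.07)]
    h=q[(q[:,2]>.06)];print(n,"post",h[:,:2].mean(0).round(3),h[:,2].max().round(3));d=q[(q[:,2]>.022)&(q[:,2]<.036)&(np.hypot(*(q[:,:2]-T).T)<.04)]
    A=np.c_[d[:,:2]-T,np.ones(len(d))];print("disc plane",len(d),np.linalg.lstsq(A,d[:,2],rcond=None)[0].round(3))
    cv2.imwrite(f"pics/e_{n}.png",cv2.resize(C["image"][b[0]:b[1],b[2]:b[3]],None,fx=4.1,fy=4.1,interpolation=cv2.INTER_CUBIC))
a=[cv2.imread(f"pics/e_{n}.png") for n in("top","side")];w=max(i.shape[1] for i in a)
cv2.imwrite("pics/e.png",cv2.resize(np.vstack([cv2.copyMakeBorder(i,0,0,0,w-i.shape[1],0) for i in a]),None,fx=.8,fy=.8))
E
```

```text
[ 0.2 -0.2 -7.7] 43.85
touch 0.05099999999999999 [ 0.4681 -0.2991  0.0513] [-1.5  0.6  3.2]
down 0.05069999999999999 [-2.9  1.8  8.3]
50.0083
top 36 unit 1 [0.478 0.216 0.066] r 0.005 ang -154.0
top 7 unit 1 [0.502 0.193 0.05 ] r 0.032 ang -51.0
top 23 unit 3 [0.472 0.006 0.068] r 0.007 ang -167.0
side 55 unit 3 [0.483 0.009 0.065] r 0.004 ang 20.0
side 58 unit 1 [0.486 0.22  0.064] r 0.004 ang 25.0
side 13 unit 1 [0.505 0.194 0.05 ] r 0.033 ang -47.0
top post [ 0.463 -0.3  ] 0.088
disc plane 274 [-0.009 -0.027  0.029]
side post [ 0.47  -0.298] 0.088
disc plane 135 [-0.025 -0.024  0.032]
```

View pics/e.png

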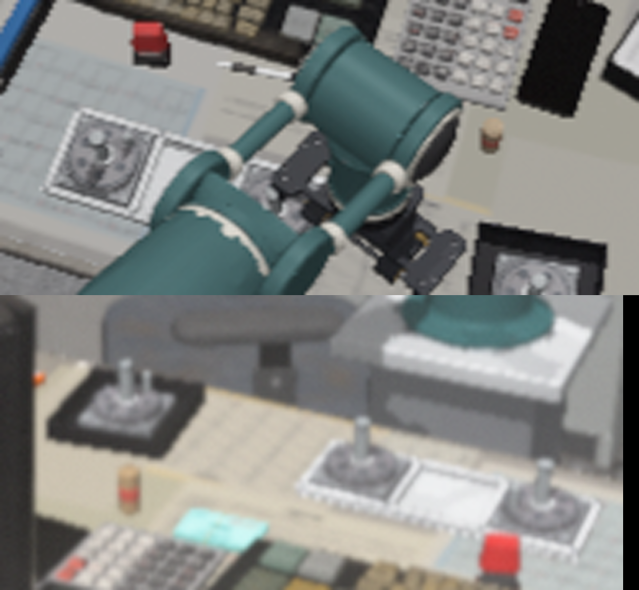

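The composite shows the binding unit upright and flat in the tray (side half, (125,400)), with the empty middle pocket at (455,500). The free units are still seated on either side at (360,460) and (545,505), and the bystanders visible in these crops are where they were.

```bash
python3 -c "
from h import *
print(order.close_job(),manip.state()['clock'])"
```

```text
the job is handed in; nothing more can be done
the job is handed in; nothing more can be done
```

The job is handed in at about 50 s of the 72 s allowed: the middle unit bound at a light push (under 3 N) and now stands upright and flat in the tray, and the two outer wheels were each turned about a quarter turn and left seated in the rack.

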